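# Shut the dust-port blast gate and set its thumbscrew

### The arm

A 6-joint arm with a two-finger parallel gripper is mounted at the origin on the work surface. World frame = base frame: x ahead of the robot, y to its left, z up, the work surface at z = 0. Lengths are in mm, angles in rad, forces in N, time in s.
With the tool pointing down it reaches from about 275 to 875 mm from the base axis. Payload 12.5 kg.
Tool frame: the origin (TCP) lies between the finger pads, 19 mm behind the fingertips; this is the grasp point; z points along the fingers, y is the line along which they close (so a half turn about z gives the same grasp; the last joint's range is limited). The gripper opens to 85 mm and grips with 20 to 120 N. Pads are 22 mm wide; open, the fingers measure 114 mm over their backs; the gripper's body (76 mm by 85 mm) begins 54 mm behind the grasp point. The pads swing forward as they close: fully open they stand 13 mm farther back than shut.
Start: joints at [-1.289, 0.351, 1.652, -0, 1.139, -0.085], TCP at [197.265, -513.392, 249.99] pointing down, gripper open.
Joint ranges: [-2.75, 2.75], [-0.79, 2.1], [0.01, 2.65], [-1.57, 4.71], [0.07, 3.14], [-2.87, 2.87]. Speed limits (rad/s): [2.22, 2.22, 2.79, 3.14, 3.14, 3.14].

### API

Orientations are given as a rotation vector (axis times angle).
In Python, from plant import r gives the robot as it stands.
- The arm moves only by the tool arm_command, never from a script. Its argument "series" is a list that holds one entry, the list of rows, each a list of 5 numbers: the closure, from 0 (fully open) to 1 (shut), then the shift along the tool's x, y, z in units of 30 mm (1.0 is 30 mm), then the turn about the tool's z in units of 6 degrees (1.0 is 6 degrees). A call has 1 to 5 rows; each row is the pose to reach, as a shift and turn from the pose commanded when the call began, along the tool's axes at that moment; what a row does not reach only later rows make up. A row lasts 1/12 s, in which the tool goes at most 41.7 mm and 7.16 degrees, less where a joint would pass 70% of its speed; a pose out of reach is approached as far as the arm can. A call with a gripper value outside its range is refused whole. The fingers move at their own pace and stop on an object; "squeeze" is the grip in N (left out, the last holds). Time passes only in rows, so rows that repeat a pose let the fingers close. It gives the time, the measured TCP pose, the force, the opening and the grip force at its end, in the units of the state.
- r.get_state(): the state, without advancing time (a new reading comes with each control period).
- r.capture(name): name is "side" or "top"; returns a dict with "color" (400x640x3 uint8, red, green, blue), "fx", "fy", "cx", "cy" (pixels), "extrinsics" (4x4, takes a point from world to camera coordinates). Camera axes: x right, y up, looking along -z (the intrinsics and any distortion apply to the point x, -y, -z); pixel columns grow to the right and rows downward; lengths in mm; the calibration is good to about 2 mm. A picture is of the moment at which its call begins. There is no depth.
- r.finish_job(): hands the job in; it is judged then, once.
Trained networks look in a picture, given as the dict that the camera call returned (one of the last four; its "shot" number tells which), for a name from the list of things; names that differ only in an ending like _2 or _b are one class to them, and where a whole thing is asked for, a point or a joint stands for the part that bears it (a point fixed in the world has none). Each returns a list of dicts, best first, with "conf" (0 to 1); they miss things now and then, are a little off and sometimes report something else, mostly with a low value. They report only what shows in the picture. A call takes as long as a camera call.
- r.look_for(target, picture): "point" ([column, row] in pixels, amid what is visible of it).
- r.masks_of(target, picture): "pixels" (400x640 bool, what is visible of it) and "point" ([column, row] in pixels, amid what is visible of it).
- r.spot_point(target, picture): "point" ([column, row] in pixels: a listed point, or the origin of a listed thing).
The state is a dict: "time_s": time; "joints": joint angles; "qvel": joint speeds; "joint_torque": joint torques, N m; "position": TCP position; "orientation": TCP orientation; "ft_force": force on the tool from outside, world axes, zero at the start; "wrist_torque": the same for the moment, N m; "opening": opening from 0.0 (shut) to 1.0 (fully open); "grasp_force": force on a finger pad.
Only numpy, scipy, OpenCV 4.12 (cv2) and the standard library are available. Lean on these libraries where they do the work, as an engineer would, in place of code of your own. Each camera call takes 0.05 s, during which the arm holds its last target. There are 200 camera calls.

### The job

Shut the blast gate of the bench's dust port: slide its flat plate, the one with the red grip, fully home over the opening. Then screw the brass knurled thumbscrew clockwise until it bottoms out on the plate, back it off a quarter turn, and finish while still gripping its head there, keeping it still, so that I can nip up the jam nut under it. Leave the gate shut and the other loose things where they are.

Things in the scene. Friction and masses are not known exactly. Their poses are not given: they have to be found in the camera images.
- blast_gate: Fixed dust gate: aluminium casting on a duct riser and two feet. Origin on the bench under the opening's centre; x level, the way the slide opens, towards the red grip; z up. Casting x -52 to +92 mm, y -56 to +56, top 58 mm above the bench; thumbscrew axis at x +66, y 0. Stands anywhere in 65 x 200 mm; x points to the robot's left, give or take 36 degrees.
- opening (a point): Centre of the round opening, 78 mm across, that the slide plate covers; at the rim of the hose collar round it (88 mm outer diameter), 72 mm above the bench.
- gate_slide (a joint): How far the flat steel plate (88 mm wide, 6 thick, 46 to 52 mm above the bench) is pulled out along the gate's +x, in m. 0 = fully shut against its stop, opening covered; 0.086 = fully out. Starts 50 to 82 mm out; slides with a drag of about 3 N plus 8 N per m/s and stays where left.
- slide_grip (a point): Red upright grip at the plate's outer end: 14 mm thick along gate x, 36 wide along y, 40 to 78 mm above the bench; its sides and outer face are free down to the bench (a 30 mm wide tongue joins it to the plate). The point is its middle in x and y, 68 mm above the bench. Shut, it is at gate x +113 mm; it moves along gate x with gate_slide.
- thumbscrew (a joint): Turn of the thumbscrew in rad from bottomed out: 0 = bottomed out on the plate (a firm stop), growing as it is backed off, anticlockwise from above; pi/2 = a quarter turn. 2 mm pitch: it rises 0.32 mm per rad. Starts 2.4 to 4.2 rad out, turns with a drag of about 0.05 N m, stays where left. A grip of 40 N turns it without slip; at the stop the fingers slip round the head.
- knurled_head: Brass knurled head, upright cylinder 32 mm across, 22 mm high, free all round. Origin: centre of its underside, 90 mm above the bench when bottomed out. The white paint line on top runs from the axis along its own x; bottomed out it points along gate x, to the red grip. A jam nut, 22 mm over corners, rides on the 12 mm stem, 14 to 20 mm below the underside.
- head_mid (a point): Centre of the knurled head, on the screw's axis, 101 mm above the bench when bottomed out.
- spanner: Bystander: open-ended steel spanner, 170 mm long, 8 mm thick, lying on the bench beside the gate (gate y about -140 mm). Origin under its middle.
- hose_cuff: Bystander: black rigid hose cuff, open tube, 100 mm across at its foot, 65 mm high, standing behind the gate's closed end (gate x about -135 mm). Origin under its centre.
- sanding_block: Bystander: wooden sanding block, 115 x 68 x 52 mm. Origin under its centre.
- screwdriver: Bystander: screwdriver with a yellow handle, 200 mm long. Origin under its middle.
- screw_jar: Bystander: glass jar with a steel cap, 68 mm across, 85 mm high. Origin under its centre.
- glue_bottle: Bystander: yellow wood-glue bottle with an orange cap, 62 mm across, 170 mm high, standing. Origin under its centre.
- scraper: Bystander: scraper with a dark wooden handle, 230 mm long. Origin under its middle.

How it is judged:
By the outcome, as a careful person would: the job done as asked, in the order asked, and still so for the second after the job is handed in, while the arm keeps its last pose, push and grip.
It also fails if it takes over 64 s, if anything falls off the work surface, if the arm or the gripper's body presses on something with over 40 N, if the wrist force passes 120 N, or if a joint passes its speed limit or range.

## Working session

There is one attempt and no reset: what is moved stays moved. The work goes in short steps, Python scripts to look and compute and a tool call to move; the robot and the scene stay as the last step left them, time stands still between calls to the robot, and variables do not carry over. Pictures are saved under pics/ and viewed, at most 10 in all, crops included, and the job is handed in when it is done.

Besides the shell and the picture viewer there is one more tool, called after "Request:" as name([rows], argument=value, ...), one row to a line, values as JSON. arm_command: Moves the arm, as the interface text tells. Its arguments: {"type":"object","properties":{"series":{"type":"array","items":{"type":"array","items":{"type":"array","items":{"type":"number"}}}},"squeeze":{"type":"number"}},"required":["series"]}

```bash
mkdir -p pics; ls
cat > h.py <<'E'
from plant import r
import numpy as np, cv2
from scipy.spatial.transform import Rotation as R
def ray(p,uv):
    E=np.array(p["extrinsics"]);c=-E[:3,:3].T@E[:3,3]
    d=np.array([(uv[0]-p["cx"])/p["fx"],-(uv[1]-p["cy"])/p["fy"],-1])
    return c,E[:3,:3].T@d
def atz(p,uv,z):
    c,d=ray(p,uv);return c+d*(z-c[2])/d[2]
def proj(p,X):
    E=np.array(p["extrinsics"]);q=E[:3,:3]@np.array(X)+E[:3,3]
    return np.array([p["cx"]+p["fx"]*q[0]/-q[2],p["cy"]-p["fy"]*q[1]/-q[2]])
def save(p,n): cv2.imwrite("pics/"+n,p["color"][:,:,::-1])
E
python3 - <<'E'
from h import *
s=r.get_state();print(s)
P={n:r.capture(n) for n in("top","side")}
for n,p in P.items():
    save(p,n+"1.png");print(n,[k for k in p if k!="color"],p["fx"],p["cx"],p["cy"]);
    c,_=ray(p,(0,0));print("cam",c)
    for t,z in(("opening",72),("slide_grip",68),("head_mid",102),("knurled_head",91),("blast_gate",0),("hose_cuff",0),("spanner",0),("sanding_block",0),("screwdriver",0),("screw_jar",0),("glue_bottle",0),("scraper",0)):
        for o in r.spot_point(t,p)[:1]: print(t,o["conf"],np.round(o["point"]),atz(p,o["point"],z).round(1))
E
```

```text
pics
{'time_s': 0.0, 'joints': array([-1.28860983e+00,  3.51218321e-01,  1.65243568e+00,  1.16593003e-05,
        1.13907698e+00, -8.46038124e-02]), 'qvel': array([ 0.00045215,  0.00050141, -0.00181837,  0.002542  , -0.00049463,
        0.00020436]), 'joint_torque': array([ 2.50924331e-04, -5.06093645e+01, -2.91404289e+01, -3.74390277e-05,
        4.52722306e-03,  3.06092295e-05]), 'position': array([ 197.17980192, -513.10923722,  249.4638093 ]), 'orientation': array([-3.08779533e+00, -5.72714280e-01,  1.59753304e-04]), 'ft_force': array([0.13654394, 0.63615155, 0.27104236]), 'wrist_torque': array([ 0.01125561, -0.00437893, -0.00275039]), 'grasp_force': 0.0, 'opening': 0.9982188200188806}
top ['fx', 'fy', 'cx', 'cy', 'extrinsics', 'shot'] 407.136255106397 314.9978281680779 196.40714257706512
cam [ 449.0588281    -4.03414455 1232.68644177]
opening 0.77 [340. 189.] [539.4 -56.7  72. ]
slide_grip 0.92 [277. 196.] [520.4 123.6  68. ]
head_mid 0.43 [320. 189.] [537.  -1. 102.]
knurled_head 0.69 [317. 190.] [534.8   7.2  91. ]
blast_gate 0.89 [335. 188.] [548.8 -46.7   0. ]
hose_cuff 0.87 
[... 356 characters left out ...]
 'extrinsics', 'shot'] 495.80849595787146 323.2474039605936 197.99331364821685
cam [ 271.93892536 -998.26739734 1304.85276216]
opening 0.72 [336. 215.] [554.9 -61.   72. ]
slide_grip 0.6 [308. 181.] [504.3 110.8  68. ]
head_mid 0.54 [326. 198.] [537.   -8.9 102. ]
knurled_head 0.45 [322. 199.] [526.7   1.2  91. ]
blast_gate 0.74 [334. 230.] [545.6 -63.3   0. ]
hose_cuff 0.58 [324. 197.] [553.1  80.6   0. ]
spanner 0.6 [372. 210.] [694.7 -17.4   0. ]
sanding_block 0.51 [372. 211.] [692.2 -23.5   0. ]
screwdriver 0.85 [377. 344.] [ 553.5 -471.9    0. ]
screw_jar 0.86 [332. 363.] [ 417.2 -490.9    0. ]
glue_bottle 0.61 [312. 124.] [608.1 464.6   0. ]
scraper 0.64 [249. 133.] [359.6 479.7   0. ]
```

Run:
```python
import cv2
a=cv2.imread("pics/top1.png")[120:250,240:420];b=cv2.imread("pics/side1.png")[130:290,230:430]
cv2.imwrite("pics/c1.png",cv2.resize(a,None,fx=4.4,fy=4.4,interpolation=2))
cv2.imwrite("pics/c2.png",cv2.resize(b,None,fx=3.7,fy=3.7,interpolation=2))
```

```text
(no output)
```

View pics/c1.png

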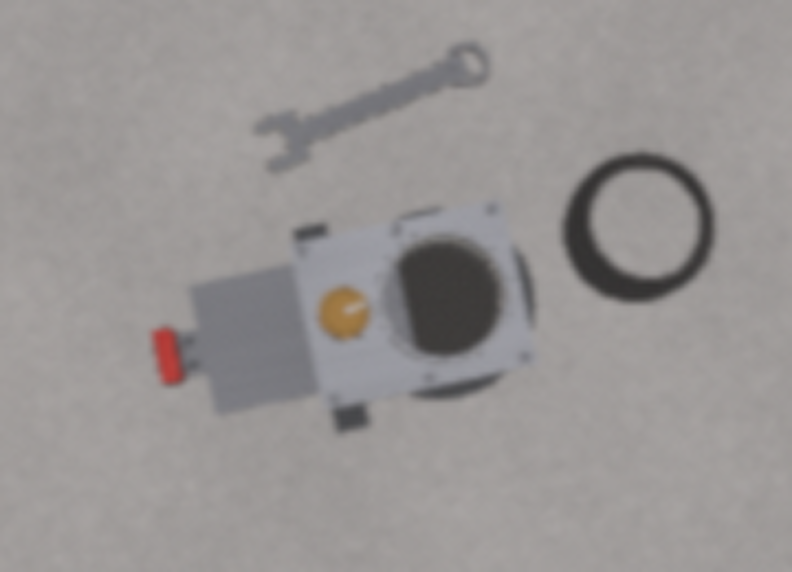

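View pics/c2.png

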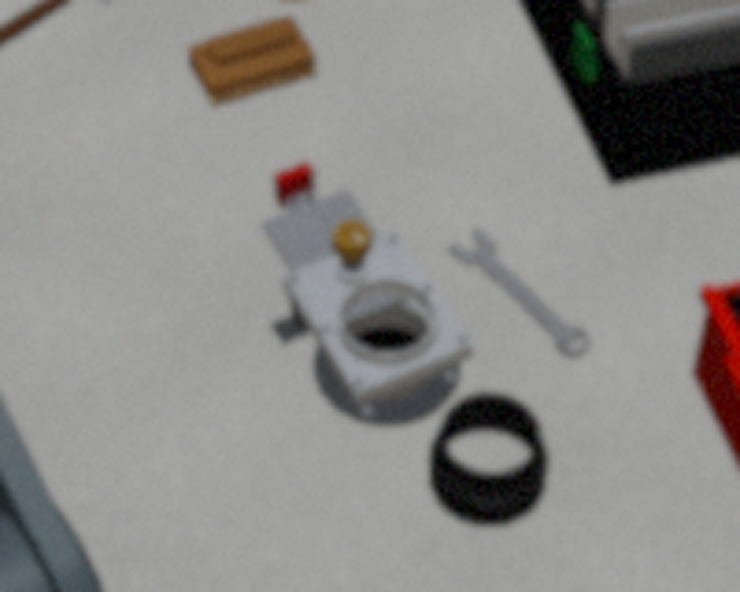

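```bash
cat >> h.py <<'E'
def blob(p,kind,win):
    h=cv2.cvtColor(p["color"],cv2.COLOR_RGB2HSV).astype(int);H,S,V=h[...,0],h[...,1],h[...,2]
    m=((H<6)|(H>172))&(S>150)&(V>70) if kind=="red" else (H>10)&(H<30)&(S>110)&(V>60)
    w=np.zeros_like(m);x0,x1,y0,y1=win;w[y0:y1,x0:x1]=1;m&=w
    v,u=np.nonzero(m);return np.array([u.mean(),v.mean()])+0., m.sum(), m
E
python3 - <<'E'
from h import *
P={n:r.capture(n) for n in("top","side")}
for n,p in P.items():
    win=(240,420,120,250) if n=="top" else (290,350,165,215)
    red,a,_=blob(p,"red",win); br,b,bm=blob(p,"brass",win)
    print(n,red,a,atz(p,red,74 if n=="top" else 62),br,b,atz(p,br,112 if n=="top" else 106))
    for f in ("opening","gate_slide","blast_gate"):
        for o in r.masks_of(f,p)[:1]: print(f,o["conf"],o["pixels"].sum(),o["point"])
    ys,xs=np.nonzero(bm)
    g=p["color"].astype(int).min(2); u,v=map(int,br.round())
    print(g[v-7:v+8,u-8:u+9])
E
```

```text
top [277.75757576 200.54545455] 33 [508.3979892  120.01296607  74.        ] [317.125    190.953125] 64 [531.45016232   6.93187114 112.        ]
opening 0.69 2893 [323.0, 194.6]
gate_slide 0.78 934 [296.7, 197.2]
blast_gate 0.95 3020 [320.3, 193.1]
[[152 153 152 153 153 154 152 150 147 146 148 152 154 155 157 156 151]
 [151 152 152 152 151 148 136 121 109 104 112 132 148 154 156 156 153]
 [151 151 152 151 140 118  96  83  74  72  75  93 113 137 154 156 154]
 [150 153 152 145 118  89  72  67  68  68  69  75  89 114 142 154 152]
 [151 153 151 134  99  73  67  67  69  73  82  92 107 119 134 147 146]
 [150 154 150 124  86  68  68  68  74  96 117 125 129 126 125 143 145]
 [146 152 148 116  80  66  69  69  82 116 138 131 111  95 103 133 144]
 [143 150 146 118  80  67  67  69  76  92 103  94  79  75 100 133 145]
 [142 149 145 116  79  66  67  69  69  72  71  70  69  74 102 138 149]
 [138 150 149 126  87  68  66  68  68  69  69  68  68  81 115 146 152]
 [135 149 152 139 106  78  67  66  67  68  68  67  73 100 134 152 153]
 [131 146 153 149 134 106  81  68  68  67  68  73  90 125 149 155 155]

[... 832 characters left out ...]
124 120  98  67  36  30  35  64  73  63  55  85 115 138 149]
 [126 122 120 113  86  54  35  36  49  74  98  85  70  73 108 132 144]
 [124 123 122 110  78  50  33  37  47  72  94  94  80  80 107 134 145]
 [125 124 119 109  75  43  39  41  43  61  77  84  72  76 111 139 148]
 [121 120 123 110  76  44  40  38  39  39  51  56  55  79 118 141 148]
 [124 122 120 114  88  55  32  23  30  26  32  31  59  95 130 148 152]
 [123 125 124 124 110  83  48  26  23  28  26  38  73 117 142 152 154]
 [128 131 136 137 134 116  74  39  27  26  38  57  99 134 149 154 155]
 [136 143 145 148 146 128  97  58  44  41  48  77 115 140 152 155 156]
 [148 150 151 153 149 135 103  77  62  58  68  92 121 145 154 155 155]]
```

Request:
arm_command([
  [[0,0.863,-0.805,0,0],[0,1.726,-1.61,0,0],[0,2.589,-2.415,0,0],[0,3.452,-3.22,0,0],[0,4.315,-4.025,0,0]],
], squeeze=60)

```text
time_s: 2.12
position: [275.1, -352.7, 250.0]
orientation: [3.089, 0.572, 0.0]
ft_force: [0.3, 0.1, -0.1]
opening: 1.0
grasp_force: 0.0
```

Request:
arm_command([
  [[0,0.863,-0.805,0,0],[0,1.726,-1.61,0,0],[0,2.589,-2.415,0,0],[0,3.452,-3.22,0,0],[0,4.315,-4.025,0,0]],
])

```text
time_s: 2.53
position: [352.7, -193.5, 250.2]
orientation: [3.089, 0.572, 0.001]
ft_force: [1.4, 0.1, 0.9]
opening: 1.001
grasp_force: 0.0
```

Request:
arm_command([
  [[0,0.863,-0.805,0,0],[0,1.726,-1.61,0,0],[0,2.589,-2.415,0,0],[0,3.452,-3.22,0,0],[0,4.315,-4.025,0,0]],
])

```text
time_s: 2.95
position: [430.4, -34.2, 250.2]
orientation: [3.089, 0.573, 0.001]
ft_force: [0.1, -0.2, -0.5]
opening: 1.003
grasp_force: 0.0
```

Request:
arm_command([
  [[0,0.863,-0.805,0,0],[0,1.726,-1.61,0,0],[0,2.589,-2.415,0,0],[0,3.452,-3.22,0,0],[0,4.315,-4.025,0,0]],
])

```text
time_s: 3.37
position: [507.9, 125.1, 250.1]
orientation: [3.089, 0.573, 0.0]
ft_force: [0.7, -1.3, -0.4]
opening: 0.999
grasp_force: 0.0
```

Request:
arm_command([
  [[0,0,0,0,-0.9],[0,0,0,0,-1.8],[0,0,0,0,-2.7],[0,0,0,0,-3.6],[0,0,0,0,-4.45]],
])

```text
time_s: 3.78
position: [507.4, 123.3, 250.0]
orientation: [2.87, 1.278, -0.0]
ft_force: [0.0, 0.1, 0.2]
opening: 0.998
grasp_force: 0.0
```

Request:
arm_command([
  [[0,0,0,0,-0.9],[0,0,0,0,-1.8],[0,0,0,0,-2.7],[0,0,0,0,-3.6],[0,0,0,0,-4.45]],
])

```text
time_s: 4.2
position: [507.4, 123.2, 250.0]
orientation: [2.498, 1.906, -0.0]
ft_force: [-0.4, -0.9, -0.2]
opening: 1.0
grasp_force: 0.0
```

Request:
arm_command([
  [[0,0,0,0,-0.9],[0,0,0,0,-1.8],[0,0,0,0,-2.7],[0,0,0,0,-3.6],[0,0,0,0,-4.45]],
])

```text
time_s: 4.62
position: [507.4, 123.2, 250.0]
orientation: [1.99, 2.431, 0.0]
ft_force: [-0.6, -0.2, 0.2]
opening: 0.996
grasp_force: 0.0
```

Request:
arm_command([
  [[0,0,0,0.8,0],[0,0,0,1.7,0],[0,0,0,2.6,0],[0,0,0,3.4,0],[0,0,0,4.0,0]],
])

```text
time_s: 5.03
position: [506.7, 123.1, 128.1]
orientation: [-1.995, -2.425, 0.002]
ft_force: [-0.1, -0.2, -0.5]
opening: 0.998
grasp_force: 0.0
```

Request:
arm_command([
  [[0,0,0,0.5,0],[0,0,0,1.0,0],[0,0,0,1.5,0],[0,0,0,1.9,0],[0,0,0,2.05,0]],
])

```text
time_s: 5.45
position: [506.7, 123.1, 67.0]
orientation: [-1.995, -2.425, 0.003]
ft_force: [-0.4, -0.6, -0.6]
opening: 0.999
grasp_force: 0.0
```

Request:
arm_command([
  [[1,0,0,0,0],[1,0,0,0,0],[1,0,0,0,0],[1,0,0,0,0],[1,0,0,0,0]],
], squeeze=60)

```text
time_s: 5.87
position: [511.5, 123.9, 70.6]
orientation: [1.991, 2.421, 0.013]
ft_force: [16.5, 4.7, -1.7]
opening: 0.405
grasp_force: 62.6
```

Request:
arm_command([
  [[1,0,0,0,0],[1,0,0,0,0],[1,0,0,0,0]],
])

```text
time_s: 6.12
position: [511.5, 123.9, 70.6]
orientation: [1.991, 2.421, 0.012]
ft_force: [16.2, 5.1, -1.3]
opening: 0.406
grasp_force: 62.8
```

Request:
arm_command([
  [[1,0,0.16,-0.08,0.25],[1,-0.4,0.15,-0.08,0.25],[1,-0.8,0.14,-0.08,0.25],[1,-1.2,0.13,-0.08,0.25],[1,-1.6,0.12,-0.08,0.25]],
])

```text
time_s: 6.53
position: [521.4, 76.7, 70.9]
orientation: [2.023, 2.4, 0.004]
ft_force: [12.2, 7.1, -18.4]
opening: 0.406
grasp_force: 63.0
```

Request:
arm_command([
  [[1,-0.15,0,0,0],[1,-0.3,0,0,0],[1,-0.4,0,0,0],[1,-0.5,0,0,0],[1,-0.5,0,0,0]],
])

```text
time_s: 6.95
position: [524.4, 61.7, 70.8]
orientation: [2.023, 2.399, 0.004]
ft_force: [12.9, 1.5, -19.8]
opening: 0.405
grasp_force: 62.9
```

Request:
arm_command([
  [[1,-0.1,0.1,0.08,0],[1,-0.2,0.1,0.08,0],[1,-0.3,0.1,0.08,0],[1,-0.4,0.1,0.08,0],[1,-0.4,0.1,0.08,0]],
])

```text
time_s: 7.37
position: [526.1, 54.3, 70.4]
orientation: [-2.026, -2.393, -0.004]
ft_force: [-16.8, 35.3, 28.1]
opening: 0.406
grasp_force: 68.7
```

Request:
arm_command([
  [[0,0,0,0,0],[0,0,0,0,0],[0,0,0,0,0],[0,0.1,0,0,0],[0,0.1,0,0,0]],
])

```text
time_s: 7.78
position: [527.2, 53.7, 68.5]
orientation: [2.028, 2.399, 0.0]
ft_force: [0.7, -0.6, -0.7]
opening: 1.001
grasp_force: 0.0
```

Request:
arm_command([
  [[0,0,0,-1,0],[0,0,0,-2,0],[0,0,0,-3,0],[0,0,0,-4,0],[0,0,0,-4.5,0]],
])

```text
time_s: 8.2
position: [528.1, 53.5, 207.0]
orientation: [2.026, 2.397, 0.004]
ft_force: [0.6, -0.1, -0.5]
opening: 1.004
grasp_force: 0.0
```

Request:
arm_command([
  [[0,1,0,0,0],[0,2,0,0,0],[0,3,0,0,0],[0,4,0,0,0],[0,5,0,0,0]],
])

```text
time_s: 8.62
position: [501.7, 202.7, 203.5]
orientation: [2.028, 2.399, -0.0]
ft_force: [0.7, 0.0, -0.5]
opening: 1.0
grasp_force: 0.0
```

Run:
```python
from h import *
P={n:r.capture(n) for n in("top","side")}
for n,p in P.items():
    save(p,n+"2.png")
    win=(240,420,120,250) if n=="top" else (290,350,165,215)
    red,a,_=blob(p,"red",win); br,b,bm=blob(p,"brass",win)
    print(n,red,a,atz(p,red,74 if n=="top" else 62),br,b,atz(p,br,113 if n=="top" else 106))
    for f,z in(("opening",72),("slide_grip",68),("head_mid",102)):
        for o in r.spot_point(f,p)[:1]: print(f,o["conf"],o["point"],atz(p,o["point"],z))
a=P["top"]["color"][120:250,240:420,::-1];b=P["side"]["color"][130:290,230:430,::-1]
cv2.imwrite("pics/d.png",np.hstack([cv2.resize(a,(400,289),interpolation=2),cv2.resize(b,(361,289),interpolation=2)]))
s=r.get_state();print(s["position"],s["joints"])
```

```text
top [301.93939394 195.24242424] 33 [522.59049079  50.79532564  74.        ] [317.14285714 191.03174603] 63 [531.15861089   6.87575406 113.        ]
opening 0.67 [341.5, 190.5] [534.69814668 -62.30124889  72.        ]
slide_grip 0.96 [301.1, 195.4] [522.55229655  53.49312113  68.        ]
head_mid 0.68 [317.6, 190.3] [533.98987271   5.68268647 102.        ]
side [316.88461538 192.69230769] 26 [521.98272142  55.32665367  62.        ] [323.54929577 194.35211268] 71 [531.83743306   5.40354296 106.        ]
opening 0.55 [335.2, 217.7] [548.92511302 -70.22739092  72.        ]
head_mid 0.57 [325.1, 198.0] [533.40972037  -7.42336524 102.        ]
[502.34492146 200.53577621 203.4748468 ] [ 2.93798297e-01  3.88088266e-01  1.72295969e+00 -1.46834904e-04
  1.03064603e+00  1.27364850e-01]
```

View pics/d.png

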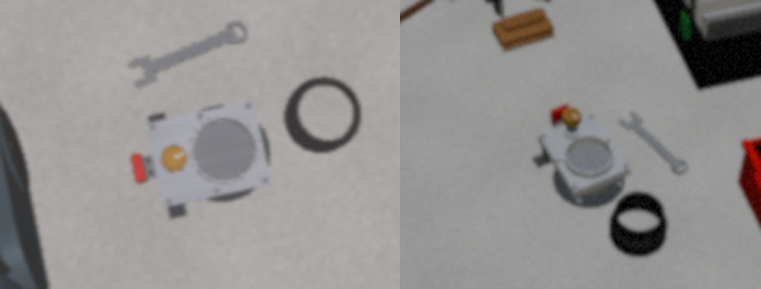

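Request:
arm_command([
  [[0,-1.3,-0.01,0,0],[0,-2.6,-0.02,0,0],[0,-3.9,-0.03,0,0],[0,-5.2,-0.04,0,0],[0,-6.57,-0.053,0,0]],
])

```text
time_s: 9.43
position: [533.4, 4.4, 203.7]
orientation: [2.028, 2.399, 0.0]
ft_force: [1.0, -0.8, 0.4]
opening: 1.0
grasp_force: 0.0
```

Request:
arm_command([
  [[0,0,0,0.9,0],[0,0,0,1.8,0],[0,0,0,2.6,0],[0,0,0,3.2,0],[0,0,0,3.42,0]],
])

```text
time_s: 9.85
position: [532.2, 6.0, 98.5]
orientation: [-2.027, -2.396, 0.003]
ft_force: [-0.2, -0.0, -0.5]
opening: 0.993
grasp_force: 0.0
```

Request:
arm_command([
  [[0,0,0,0,0],[1,0,0,0,0],[1,0,0,0,0],[1,0,0,0,0],[1,0,0,0,0]],
], squeeze=40)

```text
time_s: 10.27
position: [533.9, 6.9, 101.8]
orientation: [2.027, 2.399, 0.002]
ft_force: [0.1, -0.2, -0.8]
opening: 0.451
grasp_force: 0.0
```

Request:
arm_command([
  [[1,0,0,0,0],[1,0,0,0,0],[1,0,0,0,0],[1,0,0,0,0]],
])

```text
time_s: 10.6
position: [535.2, 7.1, 102.3]
orientation: [2.025, 2.397, 0.005]
ft_force: [4.4, 1.5, 3.8]
opening: 0.361
grasp_force: 39.7
```

Request:
arm_command([
  [[0,0,0.045,0,0],[0,0,0.045,0,0],[0,0,0.045,0,0],[0,0,0.045,0,-0.6],[0,0,0.045,0,-1.5]],
])

```text
time_s: 11.02
position: [534.5, 7.1, 100.8]
orientation: [-1.83, -2.553, 0.001]
ft_force: [-0.3, -0.3, -0.3]
opening: 1.002
grasp_force: 0.0
```

Request:
arm_command([
  [[0,0,0,0,-1.1],[0,0,0,0,-2.2],[0,0,0,0,-3.3],[0,0,0,0,-4.4],[0,0,0,0,-5.4]],
])

```text
time_s: 11.43
position: [534.5, 7.1, 100.8]
orientation: [-1.039, -2.964, 0.0]
ft_force: [0.5, -0.2, -0.2]
opening: 0.998
grasp_force: 0.0
```

Request:
arm_command([
  [[0,0,0,0,-1.1],[0,0,0,0,-2.2],[0,0,0,0,-3.3],[0,0,0,0,-4.4],[0,0,0,0,-5.4]],
])

```text
time_s: 11.85
position: [534.5, 7.1, 100.8]
orientation: [-0.171, -3.136, 0.0]
ft_force: [0.0, 0.1, -0.4]
opening: 0.998
grasp_force: 0.0
```

Request:
arm_command([
  [[0,0,0,0,-1.1],[0,0,0,0,-2.2],[0,0,0,0,-3.3],[0,0,0,0,-4.4],[0,0,0,0,-5.2]],
])

```text
time_s: 12.27
position: [534.5, 7.1, 100.8]
orientation: [0.679, -3.067, -0.0]
ft_force: [-0.2, -0.1, -0.3]
opening: 0.996
grasp_force: 0.0
```

Request:
arm_command([
  [[0,0,0,0,0],[1,0,0,0,0],[1,0,0,0,0],[1,0,0,0,0],[1,0,0,0,0]],
])

```text
time_s: 12.68
position: [534.7, 7.1, 100.9]
orientation: [0.668, -3.07, -0.0]
ft_force: [-0.1, -0.7, 0.3]
opening: 0.457
grasp_force: 0.0
```

Request:
arm_command([
  [[1,0,0,0,0],[1,0,0,0,0],[1,0,0,0,0],[1,0,0,0,0]],
])

```text
time_s: 13.02
position: [535.2, 6.4, 101.3]
orientation: [-0.668, 3.069, -0.002]
ft_force: [-0.6, -5.3, 3.4]
opening: 0.366
grasp_force: 39.4
```

```bash
python3 -c "
from plant import r
s=r.get_state();print(s['joints'],s['position'],s['wrist_torque'],s['ft_force'])"
```

```text
[-7.45478245e-02  5.27123908e-01  1.80805427e+00 -1.32733063e-03
  8.05258067e-01 -2.07339313e+00] [535.2260429    6.41922012 101.27784359] [-0.91432115 -0.03586397 -0.01921784] [-0.5845393  -5.29794314  3.40089638]
```

Request:
arm_command([
  [[1,0,-0.03,0,0.8],[1,0,-0.03,0,1.8],[1,0,-0.03,0,2.8],[1,0,-0.03,0,3.8],[1,0,-0.03,0.006,4.8]],
], squeeze=45)

```text
time_s: 13.43
position: [535.3, 6.3, 101.1]
orientation: [0.124, 3.139, 0.0]
ft_force: [-2.6, -0.1, 5.6]
opening: 0.358
grasp_force: 44.3
```

Request:
arm_command([
  [[1,0,0,0,1],[1,0,0,0,2],[1,0,0,0,3],[1,0,0,0,4],[1,0,0,0.006,5]],
])

```text
time_s: 13.85
position: [535.4, 6.5, 100.9]
orientation: [0.932, 3.0, 0.001]
ft_force: [-0.5, 1.6, 5.6]
opening: 0.361
grasp_force: 44.3
```

Request:
arm_command([
  [[1,0,0,0,1],[1,0,0,0,2],[1,0,0,0,3],[1,0,0,0,4],[1,0,0,0.006,5]],
])

```text
time_s: 14.27
position: [535.6, 6.6, 100.8]
orientation: [1.676, 2.656, 0.001]
ft_force: [-0.2, 2.2, 4.4]
opening: 0.367
grasp_force: 44.3
```

Request:
arm_command([
  [[1,0,0,0,1],[1,0,0,0,2],[1,0,0,0,3],[1,0,0,0,4],[1,0,0,0.006,5]],
])

```text
time_s: 14.68
position: [535.8, 6.6, 100.6]
orientation: [2.307, 2.132, 0.002]
ft_force: [0.8, 2.5, 4.5]
opening: 0.364
grasp_force: 44.3
```

Request:
arm_command([
  [[1,0,0,0,1],[1,0,0,0,2],[1,0,0,0,3],[1,0,0,0,4],[1,0,0,0.006,5]],
])

```text
time_s: 15.1
position: [536.0, 6.5, 100.5]
orientation: [2.78, 1.462, 0.003]
ft_force: [2.1, 2.1, 3.4]
opening: 0.358
grasp_force: 44.4
```

Run:
```python
from h import *
p=r.capture("side");s=r.get_state();print(s['time_s'],s['joints'][5],s['position'],s['wrist_torque'],s['ft_force'],s['opening'])
p=[r.capture(n)["color"] for n in("top","side")]
cv2.imwrite("pics/e.png",np.hstack([cv2.resize(p[0][150:230,270:370,::-1],(400,320),interpolation=2),cv2.resize(p[1][160:240,280:380,::-1],(400,320),interpolation=2)]))
```

```text
15.15 0.53458680991498 [535.97140909   6.4991989  100.48160559] [ 0.31727673 -0.41645451 -0.09016725] [2.65966041 2.6963765  2.69974687] 0.3634138155863675
```

View pics/e.png

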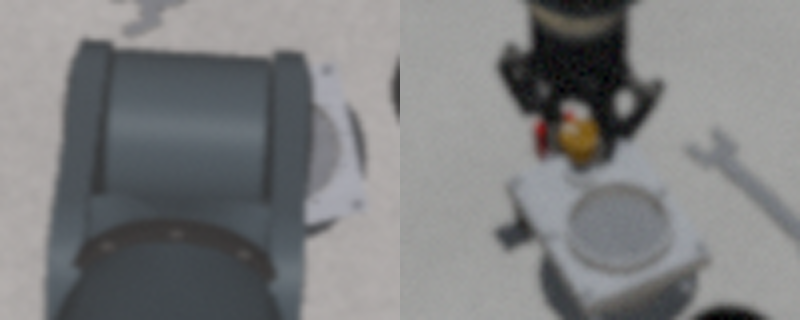

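Request:
arm_command([
  [[1,0,0,0,0.8],[1,0,0,0,1.6],[1,0,0,0,2.4],[1,0,0,0,3.2],[1,0,0,0.005,4]],
])

```text
time_s: 15.67
position: [536.0, 6.3, 100.3]
orientation: [3.021, 0.861, 0.003]
ft_force: [3.1, 1.3, 3.1]
opening: 0.36
grasp_force: 44.5
```

```bash
cat > st.py <<'E'
from h import *
s=r.get_state();print(s['time_s'],s['joints'][5],np.degrees(R.from_rotvec(s['orientation']).as_matrix()[:2,0]@[1,1j]if 0 else np.arctan2(*R.from_rotvec(s['orientation']).as_matrix()[1::-1,0])),s['position'],s['wrist_torque'],s['ft_force'],s['opening'])
E
python3 st.py
```

```text
15.6667 0.9405505312161023 31.804316090339697 [536.01093476   6.34963889 100.29429713] [ 0.25161845 -0.58152275  0.05518649] [3.09529091 1.30280332 3.05692827] 0.3597462293132921
```

Request:
arm_command([
  [[1,0,0,0,0.5],[1,0,0,0,1],[1,0,0,0,1.5],[1,0,0,0,2],[1,0,0,0.002,2]],
])

```text
time_s: 16.08
position: [536.0, 6.3, 100.3]
orientation: [3.094, 0.542, 0.003]
ft_force: [4.7, 1.2, 4.3]
opening: 0.36
grasp_force: 44.5
```

```bash
python3 st.py
```

```text
16.0833 1.148820575654259 19.87024557077535 [536.02562946   6.29056665 100.2583383 ] [ 0.18300796 -0.70768345 -0.05048714] [4.68154931 1.18537675 4.30080439] 0.3596423193728466
```

Request:
arm_command([
  [[1,0,0,0,0.5],[1,0,0,0,1],[1,0,0,0,1.5],[1,0,0,0,2],[1,0,0,0.002,2]],
])

```text
time_s: 16.5
position: [535.3, 6.2, 100.0]
orientation: [3.133, 0.218, 0.0]
ft_force: [0.9, 0.3, 7.6]
opening: 0.361
grasp_force: 44.9
```

```bash
python3 st.py
```

```text
16.5 1.357014702467643 7.974053915225257 [535.25518975   6.15931771 100.04622744] [ 0.01935083 -0.10261626  0.55494463] [0.85498022 0.30540758 7.56430232] 0.36143767534571214
```

Request:
arm_command([
  [[1,0,0,0,0.4],[1,0,0,0,0.8],[1,0,0,0,1.2],[1,0,0,0,1.2]],
])

```text
time_s: 16.83
position: [534.9, 6.2, 99.9]
orientation: [3.141, 0.02, -0.001]
ft_force: [-0.4, -0.2, 6.1]
opening: 0.363
grasp_force: 44.9
```

```bash
python3 st.py
```

```text
16.8333 1.482738031359504 0.7462455740932462 [534.92608006   6.24056785  99.92928732] [-0.03826128  0.06611921 -0.04567528] [-0.35107474 -0.24797814  6.07840322] 0.3630188443394998
```

Request:
arm_command([
  [[1,0,0,0,0.5],[1,0,0,0,1.0],[1,0,0,0,1.0],[1,0,0,0,1.0]],
])

```text
time_s: 17.17
position: [534.9, 6.3, 99.9]
orientation: [3.138, -0.138, -0.001]
ft_force: [-0.3, 1.3, 5.8]
opening: 0.361
grasp_force: 45.0
```

```bash
python3 st.py
```

```text
17.1667 1.584258125129629 -5.043757393433542 [534.90424844   6.27491417  99.89417401] [ 0.13053206 -0.01342389  0.81492078] [-0.29724082  1.28718134  5.75101425] 0.36088595425370235
```

Request:
arm_command([
  [[0,0,0,0,0],[0,0,0,0,0],[0,0,0,0,0],[0,0,0,-1,0],[0,0,0,-2,0]],
])

```text
time_s: 17.58
position: [533.9, 6.3, 159.0]
orientation: [-3.138, 0.146, 0.007]
ft_force: [1.4, 0.2, 0.3]
opening: 0.997
grasp_force: 0.0
```

Request:
arm_command([
  [[0,0,0,-1,0],[0,0,0,-2,0],[0,0,-1,-2,0],[0,0,-2,-2,0],[0,0,-3,-2,0]],
])

```text
time_s: 18.0
position: [543.5, 96.7, 220.1]
orientation: [-3.138, 0.148, -0.0]
ft_force: [0.4, -1.4, -0.5]
opening: 0.998
grasp_force: 0.0
```

Request:
arm_command([
  [[0,0,-1,0,0],[0,0,-2,0,0],[0,0,-2,0,0]],
])

```text
time_s: 18.25
position: [549.0, 159.6, 219.4]
orientation: [-3.138, 0.141, 0.001]
ft_force: [0.1, 0.9, -0.2]
opening: 0.997
grasp_force: 0.0
```

```bash
python3 - <<'E'
from h import *
P={n:r.capture(n) for n in("top","side")};p=P["top"]
red,a,_=blob(p,"red",(240,420,120,250)); br,b,_=blob(p,"brass",(240,420,120,250))
print(red,a,atz(p,red,74),br,b)
acc=0
for i in range(6): acc=acc+r.capture("top")["color"].astype(float)/6
u,v=317,191;print(acc.min(2)[v-7:v+8,u-8:u+9].round().astype(int))
a=P["top"]["color"][165:217,285:350,::-1];b=P["side"]["color"][165:245,280:380,::-1]
cv2.imwrite("pics/f.png",np.hstack([cv2.resize(a,(400,320),interpolation=2),cv2.resize(b,(400,320),interpolation=2)]))
E
python3 st.py
```

```text
[301.91428571 195.02857143] 35 [523.20288261  50.86020486  74.        ] [318.27272727 190.72727273] 66
[[164 165 165 166 166 166 164 161 159 160 160 163 167 168 169 168 164]
 [164 164 164 165 163 158 146 131 122 122 126 142 160 167 170 170 166]
 [164 164 164 164 154 128 103  88  82  83  85  99 125 152 165 169 167]
 [164 164 165 161 136  99  77  72  72  73  72  75  88 116 151 165 164]
 [164 165 163 148 111  80  72  73  74  74  73  72  74  96 137 162 160]
 [163 165 162 134  93  76  79  82  80  75  74  73  73  86 123 156 160]
 [158 164 157 128 101 100 112 118 106  84  74  74  72  79 110 147 158]
 [154 161 156 135 125 134 148 151 129  94  76  74  73  75 101 141 157]
 [152 162 160 140 124 122 122 114  98  80  75  74  72  76 103 144 162]
 [150 163 164 142 107  88  83  78  74  74  73  73  71  83 119 154 164]
 [147 161 164 150 113  82  72  72  72  72  72  72  76 102 142 162 165]
 [142 156 164 160 140 106  84  75  72  71  72  76  96 134 158 167 168]
 [136 153 163 164 158 144 119 100  92  92  96 108 131 153 164 167 167]
 [128 150 163 165 165 162 152 142 135 136 142 150 158 164 166 167 168]
 [127 148 162 166 166 166 163 161 161 162 162 164 166 167 167 167 167]]
18.65 1.8589856641520348 -5.44461285998816 [549.29179915 154.80328428 219.75527629] [-0.01363305 -0.04740359  0.01585765] [-0.04172991 -0.20115029  0.11813866] 0.9990412613906702
```

View pics/f.png

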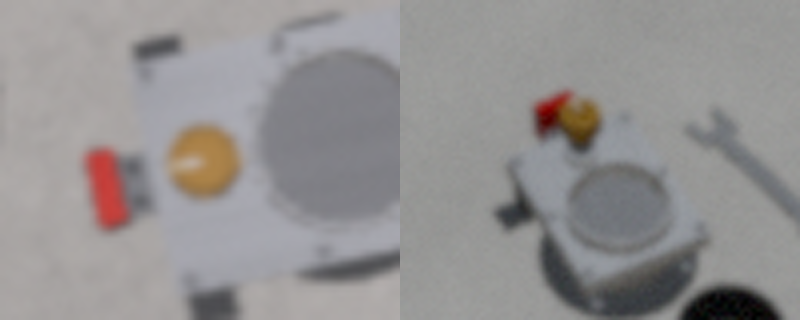

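Request:
arm_command([
  [[0,0,1.2,0,0],[0,0,2.4,0,0],[0,0,3.6,0,0],[0,0,4.6,0,0],[0,0,5,0,0]],
])

```text
time_s: 19.07
position: [534.7, 2.8, 219.9]
orientation: [3.137, -0.152, 0.0]
ft_force: [-0.5, -0.1, 0.2]
opening: 0.997
grasp_force: 0.0
```

Request:
arm_command([
  [[0,0,0,1,0],[0,0,0,2,0],[0,0,0,3,0],[0,0,0,3.8,0],[0,0,0,4,0]],
])

```text
time_s: 19.48
position: [533.4, 6.4, 96.4]
orientation: [-3.138, 0.148, 0.008]
ft_force: [-0.6, 0.4, -1.8]
opening: 0.997
grasp_force: 0.0
```

Request:
arm_command([
  [[0,0,0,0,0],[0,0,0,0,0],[1,0,0,0,0],[1,0,0,0,0],[1,0,0,0,0]],
], squeeze=45)

```text
time_s: 19.9
position: [535.8, 6.3, 100.9]
orientation: [3.138, -0.147, 0.003]
ft_force: [0.1, -0.2, 0.1]
opening: 0.6
grasp_force: 0.0
```

Request:
arm_command([
  [[1,0,0,0,0],[1,0,0,0,0],[1,0,0,0,0],[1,0,0,0,0],[1,0,0,0,0]],
])

```text
time_s: 20.32
position: [535.5, 6.3, 100.3]
orientation: [3.138, -0.148, 0.001]
ft_force: [-1.5, -0.7, 5.7]
opening: 0.356
grasp_force: 44.0
```

```bash
python3 st.py
```

```text
20.3167 1.5895561760804282 -5.382430259770742 [535.47100279   6.28729159 100.33431851] [-0.04146698  0.26462119 -0.01947782] [-1.49021759 -0.74752432  5.65351861] 0.3564335746943526
```

Request:
arm_command([
  [[1,0,0,0,-1],[1,0,0,0,-2],[1,0,0,0,-3],[1,0,0,0,-4],[1,0,0,-0.006,-5]],
])

```text
time_s: 20.73
position: [535.5, 6.2, 100.5]
orientation: [3.067, 0.677, 0.001]
ft_force: [-0.3, -0.6, 4.4]
opening: 0.359
grasp_force: 44.0
```

Request:
arm_command([
  [[1,0,0,0,-1],[1,0,0,0,-2],[1,0,0,0,-3],[1,0,0,0,-4],[1,0,0,-0.006,-5]],
])

```text
time_s: 21.15
position: [535.6, 6.1, 100.7]
orientation: [2.787, 1.448, 0.001]
ft_force: [0.1, -1.2, 4.8]
opening: 0.361
grasp_force: 44.0
```

Request:
arm_command([
  [[1,0,0,0,-1],[1,0,0,0,-2],[1,0,0,0,-3],[1,0,0,0,-4],[1,0,0,-0.006,-5]],
])

```text
time_s: 21.57
position: [535.7, 6.0, 100.9]
orientation: [2.317, 2.12, 0.001]
ft_force: [0.5, -2.3, 3.1]
opening: 0.361
grasp_force: 44.1
```

Request:
arm_command([
  [[1,0,0,0,0],[1,0,0,0,0],[1,0,0,0,0]],
])

```text
time_s: 21.82
position: [535.7, 6.1, 100.8]
orientation: [2.326, 2.109, 0.001]
ft_force: [-0.9, -3.2, 6.8]
opening: 0.361
grasp_force: 44.1
```

```bash
python3 st.py
python3 - <<'E'
from h import *
acc=0
for i in range(6): p=r.capture("side");acc=acc+p["color"].astype(float)/6
print(blob(p,"red",(290,350,165,215))[:2])
cv2.imwrite("pics/g.png",cv2.resize(acc[170:220,295:355,::-1].astype(np.uint8),(660,550),interpolation=2))
o=np.array([535.3,6.2,113]);q=lambda X:((proj(p,X)-[295,170])*11).round()
print("centre",q(o));
for a in(0,60,90,120): t=np.radians(101.5+a);print(a,q(o+15*np.array([np.cos(t),np.sin(t),0])))
E
```

```text
21.8167 0.02259383713100104 84.40064201082231 [535.7144114    6.05016463 100.83760224] [-0.4033902   0.04955179  0.06282798] [-0.93474132 -3.17406854  6.84095993] 0.36144005348750735
(array([nan, nan]), np.int64(0))
centre [325. 248.]
0 [301. 213.]
60 [273. 246.]
90 [278. 266.]
120 [296. 281.]h.py:18: RuntimeWarning: Mean of empty slice.
  v,u=np.nonzero(m);return np.array([u.mean(),v.mean()])+0., m.sum(), m
  ret = ret.dtype.type(ret / rcount)
```

View pics/g.png

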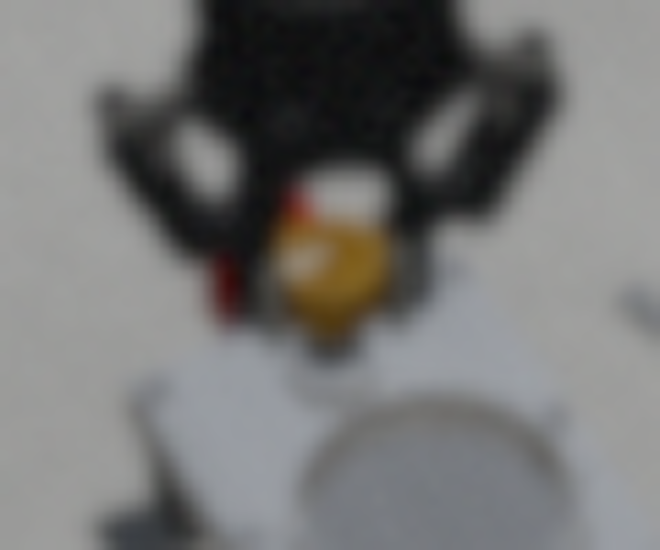

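The side view shows the white line running from about (325,247) to (285,270), which matches the quarter-turn direction I predicted. The plate still covers the opening, and the tool turned back 89.8°, so I'm handing in.

```bash
python3 -c "
from plant import r
print(r.finish_job())"
```

```text
the job is handed in; nothing more can be done
None
```

The gate is shut against its stop, the thumbscrew was bottomed out and backed off a quarter turn (89.8° measured at the tool), and I handed in with the gripper still holding its head still; no verdict came back.

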